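# Reset the tripped breakers in order

### The job

All four breakers in the rack have tripped and their buttons stand out. Reset three of them by pressing each button down with a light touch until it stays in, one after the other: first the large round one, then the square one, then the small round one; leave the narrow bar-shaped button (the spare circuit) out. Do not lean hard on anything, do not lift any module out of its bay, and leave the cup, the tin and the pliers where they are.

Things in the scene. Friction and masses are not known exactly. Their poses are not given: they have to be found in the camera images.
- rack: Dark steel tray 76 (x) x 324 (y) x 22 mm high, fixed to the table, with four open bays in a row along its y axis, 80 mm from centre to centre. Walls 4 mm, floor 4 mm. Origin: centre of the underside; z up. It may be turned on the table.
- mod_main: Breaker module whose button is: large round disc, 38 mm across. Grey box 64 (x) x 72 (y) x 50 mm high, 0.4 to 0.75 kg, standing loose in one bay of the rack (any of the four) with 2 mm play. Origin: centre of its underside; z up. The button is in the middle of its top.
- main_top (a point): Centre of the flat top of the button (large round disc, 38 mm across); it goes down with the button. The top stands 15 mm above the module's top when out and 5 mm when fully in.
- btn_main (a joint): How far this button (large round disc, 38 mm across) is pressed down, m: 0 out (tripped), 0.010 against its hard stop. It takes 4 N to move slowly (5 N at 25 mm/s, more if faster), has no spring, and stays where it is left. From 0.006 on it counts as in (reset).
- mod_motor: Breaker module whose button is: square, 24 x 24 mm. Grey box 64 (x) x 72 (y) x 50 mm high, 0.4 to 0.75 kg, standing loose in one bay of the rack (any of the four) with 2 mm play. Origin: centre of its underside; z up. The button is in the middle of its top.
- motor_top (a point): Centre of the flat top of the button (square, 24 x 24 mm); it goes down with the button. The top stands 15 mm above the module's top when out and 5 mm when fully in.
- btn_motor (a joint): How far this button (square, 24 x 24 mm) is pressed down, m: 0 out (tripped), 0.010 against its hard stop. It takes 4 N to move slowly (5 N at 25 mm/s, more if faster), has no spring, and stays where it is left. From 0.006 on it counts as in (reset).
- mod_lamp: Breaker module whose button is: small round, 16 mm across. Grey box 64 (x) x 72 (y) x 50 mm high, 0.4 to 0.75 kg, standing loose in one bay of the rack (any of the four) with 2 mm play. Origin: centre of its underside; z up. The button is in the middle of its top.
- lamp_top (a point): Centre of the flat top of the button (small round, 16 mm across); it goes down with the button. The top stands 15 mm above the module's top when out and 5 mm when fully in.
- btn_lamp (a joint): How far this button (small round, 16 mm across) is pressed down, m: 0 out (tripped), 0.010 against its hard stop. It takes 4 N to move slowly (5 N at 25 mm/s, more if faster), has no spring, and stays where it is left. From 0.006 on it counts as in (reset).
- mod_spare: Breaker module whose button is: narrow bar, 10 mm (module x) by 42 mm (module y). Grey box 64 (x) x 72 (y) x 50 mm high, 0.4 to 0.75 kg, standing loose in one bay of the rack (any of the four) with 2 mm play. Origin: centre of its underside; z up. The button is in the middle of its top.
- spare_top (a point): Centre of the flat top of the button (narrow bar, 10 mm (module x) by 42 mm (module y)); it goes down with the button. The top stands 15 mm above the module's top when out and 5 mm when fully in.
- btn_spare (a joint): How far this button (narrow bar, 10 mm (module x) by 42 mm (module y)) is pressed down, m: 0 out (tripped), 0.010 against its hard stop. It takes 4 N to move slowly (5 N at 25 mm/s, more if faster), has no spring, and stays where it is left. From 0.006 on it counts as in (reset). This one must stay out.
- cup: Upright bamboo cup, 66 mm wide, 95 mm tall, loose. Origin: centre of its underside. A bystander.
- tin: Round wax tin with a green lid, 70 mm wide, 52 mm tall, loose. Origin: centre of its underside. A bystander.
- pliers: Pliers with blue handles lying flat, 70 x 166 x 12 mm, loose. Origin: centre of the underside. A bystander.
Mind the look-alikes: they are no part of the job. Leave any purple look-alike of the mod_motor alone.

How it is judged:
By the outcome, as a careful person would: the job done as asked, in the order asked, and still so for the second after the job is handed in, with the robot touching nothing.
It also fails if it takes over 45 s, if anything falls off the work surface, if the arm or the gripper's body presses on something with over 40 N, if the wrist force passes 120 N, or if a joint passes its speed limit or range.

### The arm

A 7-joint arm with a two-finger parallel gripper is mounted at the origin on a cart in front of the work surface, level with it; the furniture and walls round the work are solid. World frame = base frame: x ahead of the robot, y to its left, z up, the work surface at z = 0. Lengths are in mm, angles in rad, forces in N, time in s.
With the tool pointing down it reaches from about 400 to 875 mm from the base axis. Payload 6.5 kg.
Tool frame: the origin (TCP) lies on the centre line of the jaws, within the pads' length; the fingertips stand 8 mm ahead of it and the grasp point (between the pads) lies 11 mm behind it; z points along the fingers, y is the line along which they close (so a half turn about z gives the same grasp; the last joint's range is limited). The gripper opens to 85 mm and grips with 20 to 120 N. Pads are 22 mm wide; open, the fingers measure 114 mm over their backs; the gripper's body (76 mm by 85 mm) begins 54 mm behind the grasp point. The pads swing forward as they close: fully open they stand 13 mm farther back than shut.
Start: joints at [1.058, 0.536, -0.004, 1.538, 0.003, 1.067, -0.071], TCP at [280.848, -586.186, 239.29] pointing down, gripper open.
Joint ranges: [-2.7, 2.7], [-0.37, 2.16], [-1.27, 1.26], [0.24, 2.4], [-1.31, 4.45], [0.19, 1.91], [-2.76, 2.76]. Speed limits (rad/s): [2.39, 2.39, 3.14, 3.14, 3.14, 3.14, 3.14].

### API

Orientations are given as a unit quaternion [x, y, z, w].
In Python, from cell import manip, sensors, viewer gives the robot as it stands. Calls block until the motion is done:
- manip.move_pose(position, orientation): joint-space move of the TCP to a pose.
- manip.movel(position, v=150, frame=None, force_limit=None): straight line of the TCP; frame=None keeps the orientation; v is the mean speed in mm/s. With force_limit (N) it stops when the force on the tool has changed by that much, and returns True; else False.
- manip.move_j(angles): joint-space move.
- manip.set_gripper(opening, force=None): finger opening in mm; force is the grip in N (None keeps the last); returns when the fingers have stopped.
- manip.wait(seconds).
- manip.inverse_kinematics(position, orientation): joint angles nearest the present ones, or None.
- sensors.get_obs(): the state.
- viewer.capture(name): name is "scene" or "top"; returns a dict with "color" (420x560x3 uint8, red, green, blue), "depth" (420x560 float32, mm along the optical axis (not along the pixel's ray), 0 where there is no reading), "fx", "fy", "cx", "cy" (pixels), "D" ([k1, k2, p1, p2, k3] as OpenCV has them; the pictures are not rectified), "pose" (4x4, takes a point from camera to world coordinates). Camera axes: x right, y up, looking along -z (the intrinsics and any distortion apply to the point x, -y, -z); pixel columns grow to the right and rows downward; lengths in mm; the calibration is good to about 2 mm. A picture is of the moment at which its call begins.
A pose or a line that the arm cannot do raises manip.MotionError and nothing moves.
- manip.job_done(): hands the job in; it is judged then, once.
The state is a dict: "t": time; "joint_positions": joint angles; "joint_vel": joint speeds; "tau": joint torques, N m; "ee_pos": TCP position; "tcp_rot": TCP orientation; "force": force on the tool from outside, world axes, zero at the start; "torque": the same for the moment, N m; "opening": finger opening in mm; "gripper_force": force on a finger pad.
Only numpy, scipy, OpenCV 4.12 (cv2) and the standard library are available. Lean on these libraries where they do the work, as an engineer would, in place of code of your own. Each camera call takes 0.05 s, during which the arm holds its last target. There are 200 camera calls.

## Working session

There is one attempt and no reset: what is moved stays moved. The work goes in short steps, each a Python script; the robot and the scene stay as the last script left them, time stands still between calls to the robot, and variables do not carry over. Pictures are saved under pics/ and viewed, at most 10 in all, crops included, and the job is handed in when it is done.

```bash
mkdir -p pics
cat > h.py <<'E'
import numpy as np, cv2
from cell import manip, sensors, viewer
def shot(cam,fn):
    c=viewer.capture(cam); cv2.imwrite('pics/'+fn+'.png',c['color'][:,:,::-1]); np.savez('pics/'+fn,**{k:np.array(v) for k,v in c.items()}); return c
def world(c,u,v,d=None):
    K=np.array([[c['fx'],0,c['cx']],[0,c['fy'],c['cy']],[0,0,1]],float)
    p=cv2.undistortPoints(np.array([[[u,v]]],float),K,np.array(c['D'],float))[0,0]
    if d is None: d=np.median(c['depth'][int(v)-1:int(v)+2,int(u)-1:int(u)+2])
    return (np.array(c['pose'])@[p[0]*d,-p[1]*d,-d,1])[:3]
E
python3 - <<'E'
from h import *
for k in('scene','top'):
    c=shot(k,k+'1'); print(k,np.round(c['pose'],3).tolist(),c['fx'],c['D'])
print(sensors.get_obs())
E
```

```text
scene [[0.884, 0.321, -0.34, 244.403], [-0.468, 0.619, -0.631, -408.309], [0.008, 0.717, 0.697, 663.749], [0.0, 0.0, 0.0, 1.0]] 438.4465386256194 [-0.1005015  0.         0.         0.         0.       ]
top [[-0.015, 0.994, -0.111, 429.824], [-0.999, -0.011, 0.035, 114.777], [0.034, 0.111, 0.993, 910.527], [0.0, 0.0, 0.0, 1.0]] 435.98130608615776 [-0.12198891  0.          0.          0.          0.        ]
{'t': 0.1, 'joint_positions': array([ 1.0578074 ,  0.53710395, -0.00439806,  1.53875027,  0.00259657,
        1.0672973 , -0.07117192]), 'joint_vel': array([ 0.00198954, -0.00299773,  0.00229183, -0.00126342, -0.00072124,
       -0.00015758, -0.00040294]), 'tau': array([ 2.47783595e-03, -5.84573042e+01,  1.05218444e+00, -2.59775305e+01,
        1.27078584e-02,  4.57840157e-03,  3.22628034e-05]), 'ee_pos': array([ 280.57877524, -585.72023634,  238.50167156]), 'tcp_rot': array([ 9.75143758e-01,  2.21571765e-01, -2.36078121e-04, -7.39938885e-04]), 'force': array([-0.27780813, -0.04425649, -0.01073259]), 'torque': array([ 0.02268541, -0.00014158,  0.00324659]), 'gripper_force': 0.0, 'opening': 85.09831689548943}
```

View pics/top1.png

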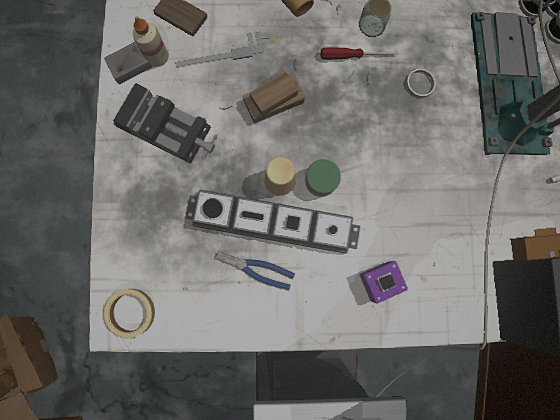

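View pics/scene1.png

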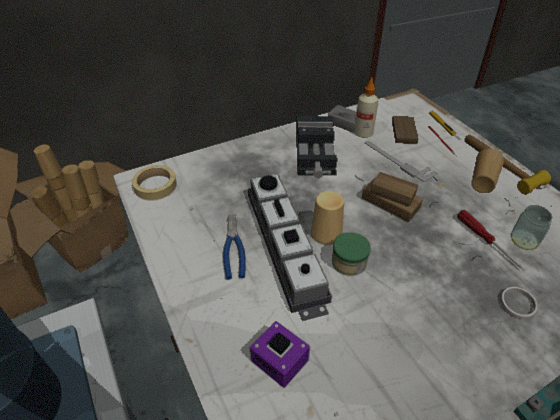

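The top view shows the rack: large round button at about (212,208), bar at (253,215), square at (292,222) and small round at (332,229). The look-alike is the purple square at (387,282), outside the rack. The cup (280,175) and the tin (323,177) stand just beyond the rack. I'll confirm with an enlarged crop and measure.

Run:
```python
from h import *
c=dict(np.load('pics/top1.npz')); 
im=cv2.imread('pics/top1.png')[150:290,180:380]
cv2.imwrite('pics/crop1.png',cv2.resize(im,None,fx=4,fy=4,interpolation=cv2.INTER_CUBIC))
for n,u,v in [('main',212,208),('spare',253,215),('motor',292,222),('lamp',332,229),('cup',280,172),('tin',323,177),('purple',387,282)]:
    print(n,np.round(world(c,u,v),1))
s=dict(np.load('pics/scene1.npz'))
for n,u,v in [('main',268,183),('spare',279,210),('motor',291,237),('lamp',305,269)]:
    print(n,np.round(world(s,u,v),1))
```

```text
main [545.7 232.8  69.5]
spare [531.  153.1  69.9]
motor [516.6  77.6  69.5]
lamp [ 5.02e+02 -1.00e-01  6.90e+01]
cup [610.3 100.1  93.8]
tin [608.5  13.   53. ]
purple [ 397.  -106.6   64.6]
main [543.1 224.1  69.1]
spare [527.3 143.5  66.6]
motor [513.3  68.2  68.2]
lamp [498.5  -9.7  69.6]
```

View pics/crop1.png

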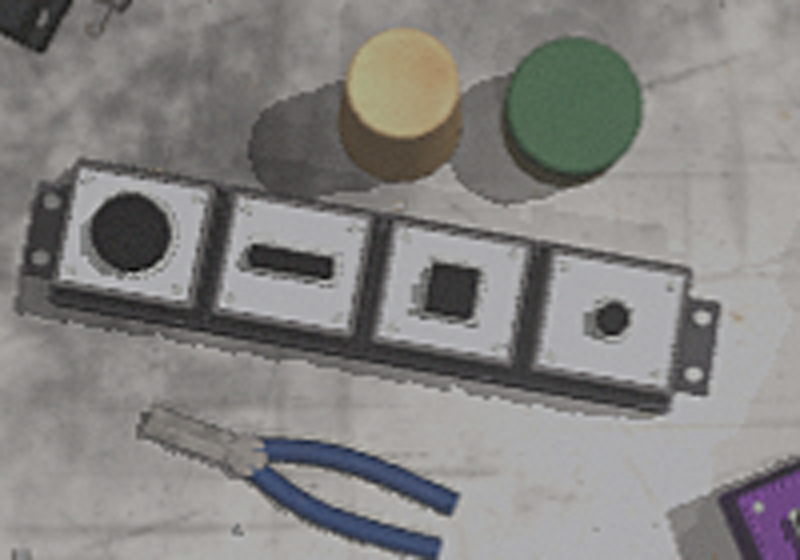

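The four buttons are confirmed, and the heights match the expected 69 mm. The two cameras disagree by about 9 mm in y, so I'll check that with a scene crop and with the closed gripper held over the rack.

Run:
```python
from h import *
from scipy.spatial.transform import Rotation as R
manip.set_gripper(0)
# tool down, jaw line (tool y) along rack y -> rack yaw
a=np.arctan2(43.5,232.8) # rack y axis dir = (sin a, cos a)
y=np.array([np.sin(a),np.cos(a),0]); z=np.array([0,0,-1.]); x=np.cross(y,z)
q=R.from_matrix(np.c_[x,y,z]).as_quat(); 
if abs(q@sensors.get_obs()['tcp_rot'])<.7: q=R.from_matrix(np.c_[-x,-y,z]).as_quat()
np.save('q.npy',q); print(q)
manip.move_pose([515,72,180],q)
print(manip.inverse_kinematics([545,230,80],q))
for k in('scene','top'): shot(k,k+'2')
o=sensors.get_obs(); print(o['t'],o['ee_pos'],o['opening'],o['joint_positions'])
s=cv2.resize(cv2.imread('pics/scene2.png')[100:300,220:420],None,fx=3,fy=3,interpolation=cv2.INTER_CUBIC)
s1=cv2.resize(cv2.imread('pics/scene1.png')[165:325,230:340],None,fx=3.75,fy=3.75,interpolation=cv2.INTER_CUBIC)
t=cv2.resize(cv2.imread('pics/top2.png')[150:290,180:380],None,fx=3,fy=3,interpolation=cv2.INTER_CUBIC)
cv2.imwrite('pics/c_s2.png',s);cv2.imwrite('pics/c_t2.png',t);cv2.imwrite('pics/c_s1.png',s1)
```

```text
[ 0.9957376  -0.09223145  0.         -0.        ]
[-0.24855972  0.67077293 -0.3095997   1.78485154  0.28783138  0.73037028
 -2.46666916]
3.45 [515.25201314  71.24574523 180.01807264] 0.018708171316234385 [ 0.03669777  0.41663869 -0.32526307  1.91791565  0.17587007  0.83426813
 -2.13792862]
```

View pics/c_s2.png

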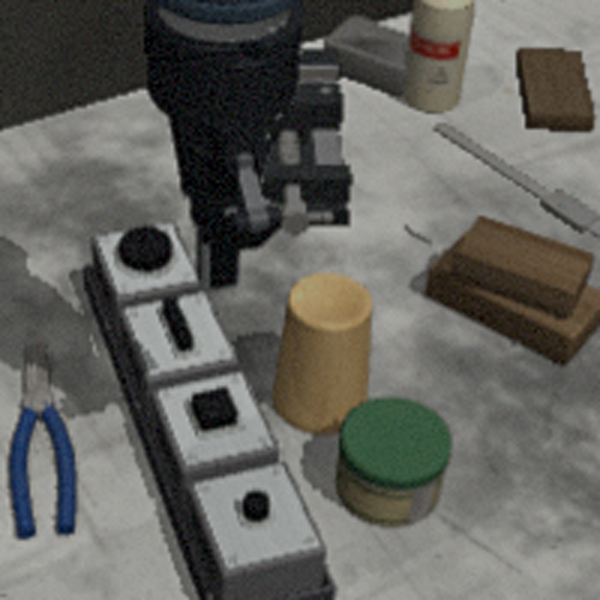

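View pics/c_s1.png

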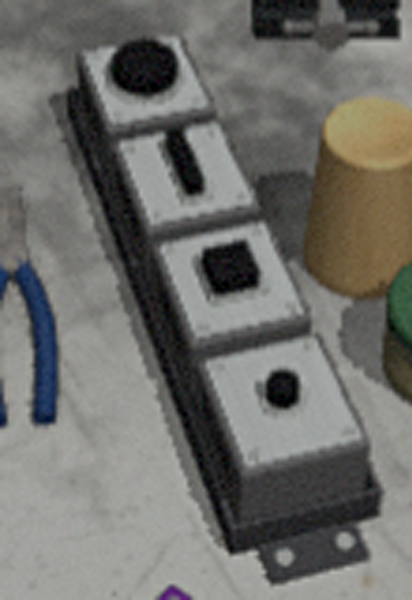

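In the scene crop the fingertips end at about (294,193) full-frame. The button centres are main (268.7,182.6), motor (291.3,235.9) and lamp (305.5,268.5). Next I'll compare the known tip with the scene camera and view it from the top.

Run:
```python
from h import *
def proj(c,P):
    p=np.linalg.inv(c['pose'])@np.r_[P,1]; K=np.array([[c['fx'],0,c['cx']],[0,c['fy'],c['cy']],[0,0,1]],float)
    return cv2.projectPoints(np.array([[p[0],-p[1],-p[2]]]),np.zeros(3),np.zeros(3),K,c['D'])[0].ravel()
s=dict(np.load('pics/scene2.npz')); t=dict(np.load('pics/top2.npz'))
a=np.arctan2(43.5,232.8); yy=np.array([np.sin(a),np.cos(a),0]); xx=np.array([np.cos(a),-np.sin(a),0])
T=np.array([515.25,71.25,172])
print('tip',proj(s,T),'top',proj(t,T))
for i in(-11,11):
  for j in(-12,0,12): print(i,j,proj(s,T+i*xx+j*yy))
for u,v in[(290,190),(294,190),(297,188),(294,186)]: print(u,v,np.round(world(s,u,v),1))
for n,u,v in [('main',268.7,182.6),('spare',279.1,209),('motor',291.3,235.9),('lamp',305.5,268.5)]: print(n,np.round(world(s,u,v),1))
# points in depth clouds around fingertips: z 168..185
for n,c in(('s',s),('t',t)):
    V,U=np.mgrid[150:240,250:330] if n=='s' else np.mgrid[150:290,240:360]
    P=np.array([world(c,u,v,c['depth'][v,u]) for u,v in zip(U.ravel(),V.ravel())])
    m=(P[:,2]>168)&(P[:,2]<190); Q=P[m]-T
    if m.sum(): print(n,m.sum(),'x',np.percentile(Q@xx,[3,50,97]),'y',np.percentile(Q@yy,[3,50,97]),'z',Q[:,2].min())
```

```text
tip [292.1491533  193.63348503] top [298.30083279 216.53383487]
-11 -12 [288.06804669 199.5305777 ]
-11 0 [285.90966431 194.89844445]
-11 12 [283.79920462 190.36963903]
11 -12 [300.63079026 196.95062023]
11 0 [298.34700032 192.37768615]
11 12 [296.11318293 187.90601891]
290 190 [505.9  62.1 191. ]
294 190 [510.7  57.3 192.9]
297 188 [515.8  56.7 195.6]
294 186 [511.1  58.4 200.5]
main [545.3 225.3  68.4]
spare [528.1 144.5  68.2]
motor [515.2  70.5  68. ]
lamp [499.9  -9.1  69.6]
s 90 x [-11.62049426  -6.10490445   9.19323834] y [-14.90705085  -8.40984894   4.244171  ] z 0.07092313987692478
```

View pics/c_t2.png

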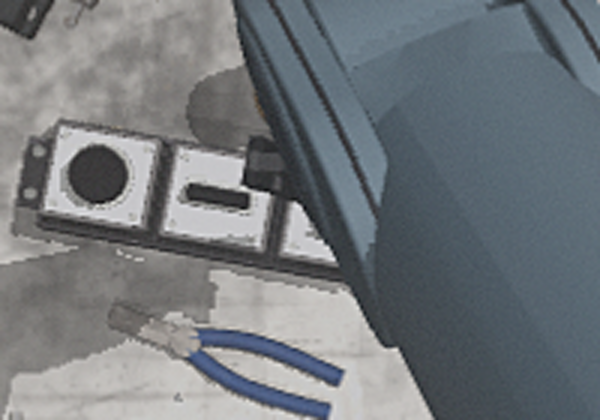

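In the top crop the arm covers the tips. The scene camera agrees with the known tip to about 1 mm: near faces at -14.9 mm against 14.5 expected, and z exact. The top camera is therefore biased about +8 mm in y, and I'll use scene positions. Pressing the main button first.

```bash
cat >> h.py <<'E'
def press(x,y,q,depth=8.0):
    manip.move_pose([x,y,120],q); manip.movel([x,y,84],v=80); manip.wait(.2)
    hit=manip.movel([x,y,64],v=12,force_limit=2.5); o=sensors.get_obs(); z0=o['ee_pos'][2]
    print('contact',hit,np.round(o['ee_pos'],1),np.round(o['force'],1),o['t'])
    if hit and 72<z0<81:
        r=manip.movel([x,y,z0-depth],v=12,force_limit=8); manip.wait(.1); o=sensors.get_obs()
        print('pressed',r,np.round(o['ee_pos'],1),np.round(o['force'],1))
    manip.movel([x,y,120],v=100); print('t',sensors.get_obs()['t'])
E
python3 - <<'E'
from h import *
s=dict(np.load('pics/scene1.npz'))
o=np.array(s['pose'])[:3,3]
for n,u,v in [('main',268.7,182.6),('motor',291.3,235.9),('lamp',305.5,268.5)]:
    d=world(s,u,v,500.)-o; print(n,o+d*(69-o[2])/d[2])
press(544.5,225.5,np.load('q.npy'))
E
```

```text
main [544.97710744 224.70123326  69.        ]
motor [514.77229661  69.70797266  69.        ]
lamp [500.10298541  -8.75926694  69.        ]
contact True [544.5 225.5  76.4] [0.8 0.4 1.7] 5.7667
pressed False [544.2 225.4  68.1] [-0.4  0.3  0.9]
t 7.3333
```

```bash
cat >> h.py <<'E'
def hts(fn):
    c=shot('scene',fn)
    for n,u,v in [('main',268.7,182.6),('spare',279.1,209),('motor',291.3,235.9),('lamp',305.5,268.5)]:
        P=[world(c,u+i,v+j+2,c['depth'][int(v+j+2),int(u+i)])[2] for i in(-1,0,1) for j in(-1,0,1)]
        print(n,np.round(np.median(P),1))
E
python3 - <<'E'
from h import *
q=np.load('q.npy')
manip.move_pose([500,-9,170],q); hts('s3')
E
```

```text
main 59.2
spare 67.7
motor 67.3
lamp 65.8
```

The main button is in, with its top down from 68.4 to about 60 mm. Now the square one, then the small round one.

Run:
```python
from h import *
q=np.load('q.npy')
press(514.8,70,q); press(500,-9,q)
manip.move_pose([450,-150,220],q); hts('s4'); print(sensors.get_obs()['t'])
cv2.imwrite('pics/c_s4.png',cv2.resize(cv2.imread('pics/scene4.png') if 0 else cv2.imread('pics/s4.png')[150:330,210:390],None,fx=3.3,fy=3.3,interpolation=cv2.INTER_CUBIC))
```

```text
contact True [514.7  70.   76.4] [1.2 1.1 0.8] 10.425
pressed False [514.4  69.9  68.1] [-0.5 -0.3  0.3]
t 12.0083
contact True [499.9  -9.   76.4] [-0.5  0.1  1. ] 14.0333
pressed False [499.7  -9.   68.2] [-0.1 -0.7  1.1]
t 15.6167
main 58.9
spare 68.7
motor 59.4
lamp 60.2
16.4167
```

View pics/c_s4.png

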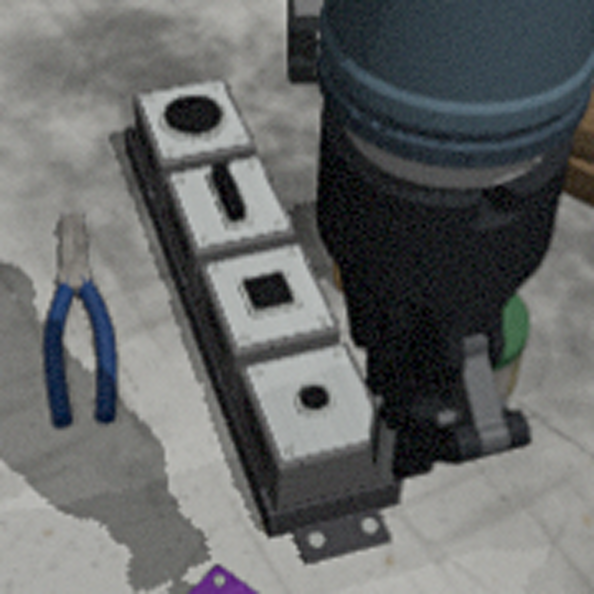

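The crop shows the round (193,114), square (268,291) and small round (313,397) buttons in and the bar (227,193) still out. The modules are seated and the arm is clear of everything, so I'm handing in.

```bash
python3 -c "
from h import *
print(manip.job_done())"
```

```text
the job is handed in; nothing more can be done
None
```

The large round, square and small round buttons were pressed in, in that order and with a light touch; the bar-shaped spare is still out, nothing else was moved, and the job was handed in at about 16 s.

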